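# Turn the cupcake sign to the room

### The arm

A 6-joint arm with a two-finger parallel gripper is mounted at the origin on the work surface. World frame = base frame: x ahead of the robot, y to its left, z up, the work surface at z = 0. Lengths are in m, angles in rad, forces in N, time in s.
With the tool pointing down it reaches from about 0.35 to 0.775 m from the base axis. Payload 5.5 kg.
Tool frame: the origin (TCP) lies midway between the tips of the shut fingers; the grasp point (between the pads) lies 19 mm behind it (env.tcp_to_grasp is the distance from the TCP to the grasp point, in m); z points along the fingers, y is the direction in which the jaws open and shut (so a half turn about z gives the same grasp; the last joint's range is limited). The gripper opens to 85 mm and grips with 20 to 120 N. Pads are 22 mm wide; open, the fingers measure 114 mm over their backs; the gripper's body (76 mm by 85 mm) begins 54 mm behind the grasp point. The pads swing forward as they close: fully open they stand 13 mm farther back than shut.
Start: joints at [-1.443, 0.313, 0.046, 1.304, 0, 1.431], TCP at [0.152, -0.555, 0.231] pointing down, gripper open.
Joint ranges: [-2.76, 2.76], [-0.86, 1.69], [-1.03, 1.26], [-2.2, 2.34], [-1.47, 1.5], [-3.14, 3.14]. Speed limits (rad/s): [2.57, 2.57, 3.14, 3.14, 3.14, 3.14].

### API

Orientations are given as a unit quaternion [w, x, y, z].
In Python, from workcell import get_state, viewer, hand_in, finder, env gives the robot as it stands.
- The arm moves only by the tool arm_command, never from a script. Its argument "motion" is a list of rows, each an object of numbers: "x", "y", "z": the shift along the tool's x, y, z in mm; "rx", "ry", "rz": the turn, a rotation vector about the tool's x, y, z in degrees; "hand": the closure, from -1 (fully open) to 1 (shut). A call has 1 to 10 rows; each row is the pose to reach, as a shift and turn from the pose commanded when the call began, along the tool's axes at that moment; what a row does not reach only later rows make up. A row lasts 1/8 s, in which the tool goes at most 62.5 mm and 10.7 degrees, less where a joint would pass 70% of its speed; a pose out of reach is approached as far as the arm can. A call with a gripper value outside its range is refused whole. The fingers move at their own pace and stop on an object; "force" is the grip in N (left out, the last holds). Time passes only in rows, so rows that repeat a pose let the fingers close. It gives the time, the measured TCP pose, the force and the opening at its end, in the units of the state.
- get_state(): the state, without advancing time (a new reading comes with each control period).
- viewer.read_camera(name): name is "side" or "top"; returns a dict with "image" (384x512x3 uint8, red, green, blue), "z_map" (384x512 float32, m along the optical axis (not along the pixel's ray), 0 where there is no reading), "intrinsics" (3x3 intrinsics, pixels), "rvec" (rotation vector, rad) and "tvec" (3), from world to camera coordinates, as OpenCV has them. Camera axes: x right, y down, z forward; pixel columns grow to the right and rows downward; lengths in m; the calibration is good to about 2 mm. A picture is of the moment at which its call begins.
- hand_in(): hands the job in, once; it reports no verdict.
Trained networks look in a picture, given as the dict that the camera call returned (one of the last four; its "shot" number tells which), for a name from the list of things; names that differ only in an ending like _2 or _b are one class to them, and where a whole thing is asked for, a point or a joint stands for the part that bears it (a point fixed in the world has none). Each returns a list of dicts, best first, with "score" (0 to 1); they miss things now and then, are a little off and sometimes report something else, mostly with a low value. They report only what shows in the picture. A call takes as long as a camera call. They do not tell look-alikes from the thing itself.
- finder.find_in(picture, query): "at" ([column, row] in pixels, amid what is visible of it).
- finder.masks_of(picture, query): "region" (384x512 bool, what is visible of it) and "at" ([column, row] in pixels, amid what is visible of it).
The state is a dict: "clock": time; "joint_pos": joint angles; "qvel": joint speeds; "tau": joint torques, N m; "tcp_pos": TCP position; "orientation": TCP orientation; "wrist_force": force on the tool from outside, world axes, zero at the start; "ft_torque": the same for the moment, N m; "finger_gap": finger opening in m.
Only numpy, scipy, OpenCV 4.12 (cv2) and the standard library are available. Lean on these libraries where they do the work, as an engineer would, in place of code of your own. Each camera call takes 0.05 s, during which the arm holds its last target.

### The job

Cupcakes are on today: spin the oblong sign half a turn on its stand, either way round, so that its cupcake face looks away from the arm, out to the room, and the sign stands square along its oblong foot again. Let go of it. Leave the round sign as it is turned, and leave the glass tumbler standing where it is.

Things in the scene. Friction and masses are not known exactly. Their poses are not given: they have to be found in the camera images.
- stand: Fixed steel foot 60 (x) by 150 (y) by 12 mm of the oblong sign. Origin: centre of its underside, on the sign's vertical turning axis; z up, -x side towards the arm within 30 degrees. The sign: wooden board 150 wide, 90 high, 10 thick, centred on the axis, 50 to 140 mm above the table; a raised cupcake on one face, rings (a plate) on the other. Spins either way, light friction, stays where left.
- sign_knob (a point): Centre of the top of the oblong sign's knob: upright steel cylinder 16 mm across, 36 tall, on the board's top edge (140 to 176 mm above the table), 55 mm from the turning axis. Site y points from axis to knob, -x out of the cupcake face. Starts on the stand's +y side within 30 degrees, must end on its -y side. The pinched knob can turn in the fingers: carry it round without turning the gripper.
- round_knob (a point): Centre of the top (206 mm above the table) of a like 16 mm knob on the other sign, a round wooden disc 120 mm across with its centre 110 mm above the table, on a like foot; this knob is 45 mm from its own turning axis. The two signs stand left and right, either way round. To be left alone.
- tumbler: Clear glass tumbler, 72 mm in diameter at the rim, 100 mm tall, wall 4 mm, standing loose on the table beyond the gap between the signs. Origin at the centre of its underside, z up. To be left standing.
There are look-alikes about, which are no part of the job. What is shaped like the stand but green or yellow is not meant.

How it is judged:
At the end, for the whole second after the job is handed in: The oblong sign has been turned so that its cupcake face looks to the +x (room) side of its stand, square along the foot within about 15 degrees (knob on the stand's -y side, within 15 mm of the foot's long centre line), and stays so when let go (y of sign_knob in the frame of stand below -0.045 m and x of sign_knob in the frame of stand between -0.015 and 0.015 m); the robot touches nothing.
It fails at once if the round sign was turned (its knob moved more than 15 mm) (distance of round_knob from where it was at the start of the episode above 0.015 m).
It fails at once if the glass tumbler was shifted more than 30 mm or tipped (distance of tumbler from where it was at the start of the episode above 0.03 m or angle between tumbler's own z axis and vertical above 0.35 rad).
It also fails if it takes over 37 s, if anything falls off the work surface, if the arm or the gripper's body presses on something with over 40 N, if the wrist force passes 120 N, or if a joint passes its speed limit or range.

## Working session

There is one attempt and no reset: what is moved stays moved. The work goes in short steps, Python scripts to look and compute and a tool call to move; the robot and the scene stay as the last step left them, time stands still between calls to the robot, and variables do not carry over. Pictures are saved under pics/ and viewed, and the job is handed in when it is done.

Besides the shell and the picture viewer there is one more tool, called after "Request:" as name([rows], argument=value, ...), one row to a line, values as JSON. arm_command: Moves the arm, as the interface text tells. Its arguments: {"type":"object","properties":{"motion":{"type":"array","items":{"type":"object","properties":{"x":{"type":"number"},"y":{"type":"number"},"z":{"type":"number"},"rx":{"type":"number"},"ry":{"type":"number"},"rz":{"type":"number"},"hand":{"type":"number"}}}},"force":{"type":"number"}},"required":["motion"]}

```bash
mkdir -p pics; ls; cat > h.py <<'E'
import numpy as np,cv2,pickle
from workcell import get_state, viewer, hand_in, finder, env
def cap(n):
    p=viewer.read_camera(n); return p
def world(p):
    K=np.array(p['intrinsics']);R=cv2.Rodrigues(np.array(p['rvec'],float))[0];t=np.array(p['tvec'],float).ravel()
    z=p['z_map'];v,u=np.mgrid[:z.shape[0],:z.shape[1]]
    c=np.stack([(u-K[0,2])/K[0,0]*z,(v-K[1,2])/K[1,1]*z,z],-1)
    w=(c-t)@R; w[z==0]=np.nan
    return w
def save(p,name,box=None,s=1):
    im=p['image'][:,:,::-1]
    if box: im=im[box[1]:box[3],box[0]:box[2]]
    im=cv2.resize(im,None,fx=s,fy=s,interpolation=cv2.INTER_CUBIC); cv2.imwrite('pics/'+name,im)
E
python3 - <<'E'
from h import *
print(get_state())
for n in ('side','top'):
    p=cap(n); pickle.dump(p,open(n+'.pkl','wb')); save(p,n+'0.png',s=1.5)
    print(n,p['rvec'],p['tvec'])
    w=world(p)
    for q in ('stand','sign_knob','round_knob','tumbler'):
        for d in finder.find_in(p,q):
            c,r=map(int,d['at']); print(q,d['at'],round(d['score'],2),w[r,c].round(3))
E
```

```text
pics
{'clock': 0.0, 'joint_pos': array([-1.44261198e+00,  3.14016198e-01,  4.49585992e-02,  1.30359597e+00,
       -3.13495287e-06,  1.43121184e+00]), 'qvel': array([-0.0009582 ,  0.00093086, -0.00109361, -0.00276776, -0.00032018,
        0.0006934 ]), 'tau': array([-3.65410706e-04, -4.80635440e+01,  2.98529434e+01,  1.95234414e-02,
       -5.31542435e-05,  1.86299735e-05]), 'tcp_pos': array([ 0.1520651 , -0.55398927,  0.23039155]), 'orientation': array([-9.28616229e-04,  9.91050434e-01,  1.33484740e-01,  3.72573498e-06]), 'wrist_force': array([ 0.25100672, -0.06368646, -0.3580685 ]), 'ft_torque': array([-0.11813458,  0.04199294,  0.0168459 ]), 'finger_gap': 0.08543592025927166}
side [ 0.09034728 -2.81959149  1.32256779] [0.4868966  0.04576557 1.31146611]
stand [269.1, 278.8] 0.96 [0.434 0.34  0.098]
stand [361.5, 276.6] 0.83 [0.224 0.265 0.034]
stand [208.4, 333.7] 0.77 [0.55  0.462 0.066]
stand [199.7, 237.4] 0.63 [0.604 0.216 0.088]
sign_knob [270.2, 257.7] 0.89 [0.434 0.336 0.158]
sign_knob [198.5, 219.0] 0.88 [0.601 0.222 0.15 ]
sign_knob [369.9, 255.5] 0.81 [0.225 0.298 0.138]
sign_knob [210.6, 321.2] 0.6 [0.545 0.452 0.093]
round_knob [225.2, 135.7] 0.5 [ 0.584 -0.171  0.127]
tumbler [166.5, 188.2] 0.96 [0.722 0.03  0.081]
top [ 2.16210706 -2.17632991  0.16184649] [0.10400736 0.49856468 1.11081626]
stand [126.8, 175.3] 0.97 [0.533 0.41  0.138]
stand [191.5, 218.9] 0.94 [0.432 0.258 0.126]
stand [229.8, 151.9] 0.82 [0.603 0.171 0.077]
stand [195.5, 304.8] 0.65 [0.222 0.258 0.028]
sign_knob [227.2, 149.1] 0.98 [0.601 0.175 0.108]
sign_knob [181.1, 217.2] 0.84 [0.433 0.279 0.142]
sign_knob [112.4, 170.9] 0.64 [0.545 0.443 0.138]
sign_knob [187.3, 311.6] 0.62 [0.22  0.264 0.137]
round_knob [366.8, 150.1] 0.95 [ 0.586 -0.152  0.162]
tumbler [297.1, 102.7] 0.67 [ 0.752 -0.011  0.014]
```

View pics/side0.png

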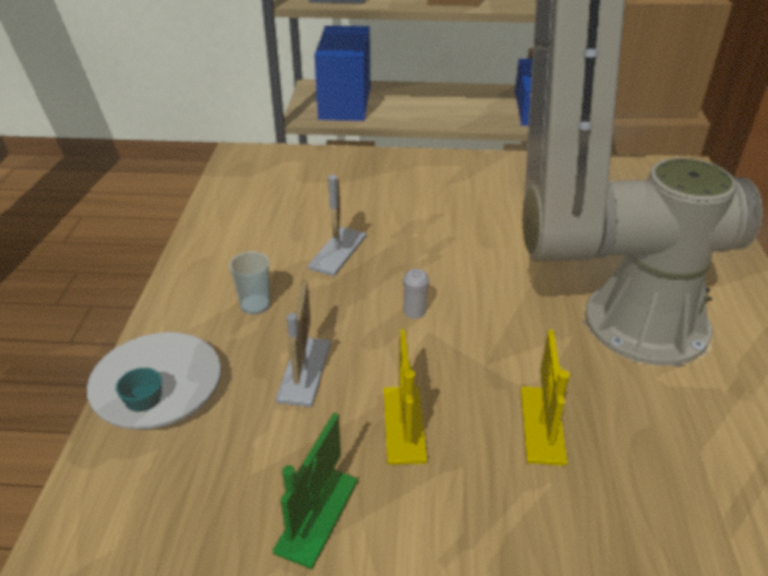

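View pics/top0.png

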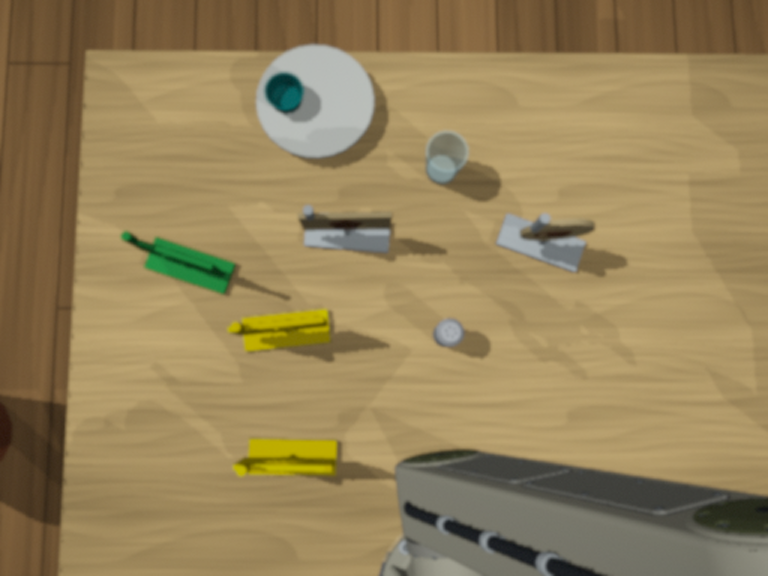

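Candidates (top image, px): steel-footed sign (230,152), green (127,175), yellow (191,219), yellow (195,305), and the steel round sign (366,150). By the description it's the steel oblong one at (230,152). Next, a close crop to check and measure.

```bash
python3 - <<'E'
from h import *
pt=pickle.load(open('top.pkl','rb'));ps=pickle.load(open('side.pkl','rb'))
a=pt['image'][125:180,190:300,::-1];b=ps['image'][170:280,160:260,::-1]
cv2.imwrite('pics/crop.png',np.hstack([cv2.resize(a,(400,200),interpolation=2),cv2.resize(b,(364,400),interpolation=2)[:200]*0+0]) if 0 else np.hstack([np.vstack([cv2.resize(a,(400,200),interpolation=2),np.zeros((200,400,3),np.uint8)]),cv2.resize(b,(364,400),interpolation=2)]))
def intersect(p,uv,z0):
    K=np.array(p['intrinsics']);R=cv2.Rodrigues(np.array(p['rvec'],float))[0];t=np.array(p['tvec'],float).ravel()
    C=-R.T@t; d=R.T@np.linalg.inv(K)@np.array([uv[0],uv[1],1.]); return C+d*(z0-C[2])/d[2]
for nm,p in(('top',pt),('side',ps)):
    w=world(p); K=np.array(p['intrinsics']);print(nm,'f',K[0,0])
    hsv=cv2.cvtColor(p['image'],cv2.COLOR_RGB2HSV)
    for name,c in(('obl',(.6,.17)),('rnd',(.585,-.17))):
        near=(np.hypot(w[...,0]-c[0],w[...,1]-c[1])<.13)
        gray=(hsv[...,1]<50)
        m=near&gray&(w[...,2]>.004)&(w[...,2]<.022)
        xy=w[m][:,:2].astype(np.float32); r=cv2.minAreaRect(xy); print(name,'foot',m.sum(),r, xy.mean(0))
        m=near&(w[...,2]>(.15 if name=='obl' else .18)); k=w[m]; print(' knob',len(k),np.nanmedian(k,0).round(4),k.min(0).round(3) if len(k) else '',k.max(0).round(3) if len(k) else '')
        m=near&(w[...,2]>.055)&(w[...,2]<.135); k=w[m]
        if len(k):
            l=cv2.fitLine(k[:,:2].astype(np.float32),cv2.DIST_HUBER,0,.01,.01).ravel(); print(' board',len(k),l.round(3),k.min(0).round(3),k.max(0).round(3))
    m=np.abs(w[...,0]-.74)<.08
    for q in('tumbler',):
        m=(np.hypot(w[...,0]-.73,w[...,1]-.01)<.07)&(w[...,2]>.03); k=w[m]; print('tumb',len(k),np.median(k,0),k.min(0),k.max(0))
    m=(np.hypot(w[...,0]-.42,w[...,1]-0)<.09)&(w[...,2]>.03); k=w[m]; print('shaker',len(k),np.median(k,0),k.max(0) if len(k) else '')
E
```

```text
top f 438.8735870510918
obl foot 703 ((0.5908551812171936, 0.16918116807937622), (0.041234031319618225, 0.1525295525789261), 0.9178550243377686) [0.59378386 0.1641061 ]
 knob 50 [0.604  0.2221 0.1751] [0.599 0.215 0.156] [0.614 0.229 0.18 ]
 board 445 [ 0.014 -1.     0.602  0.178] [0.599 0.093 0.055] [0.614 0.242 0.135]
rnd foot 952 ((0.5970250964164734, -0.18229374289512634), (0.15295004844665527, 0.08046945184469223), 69.77351379394531) [ 0.5834069  -0.17686361]
 knob 62 [ 0.584  -0.131   0.2044] [ 0.578 -0.141  0.18 ] [ 0.592 -0.125  0.211]
 board 284 [ 0.054 -0.999  0.583 -0.166] [ 0.58  -0.238  0.058] [ 0.592 -0.118  0.135]
tumb 563 [ 0.73953976 -0.00423105  0.07698424] [ 0.6898894  -0.03631491  0.03015211] [0.76015533 0.03253833 0.10474161]
shaker 293 [ 0.42294284 -0.00093398  0.08589212] [0.44560745 0.0199572  0.09499303]
side f 475.3931427860176
obl foot 818 ((0.6086832880973816, 0.16942612826824188), (0.15378370881080627, 0.05980658158659935), 85.11211395263672) [0.6045055  0.18362138]
 knob 84 [0.6069 0.2277 0.1695] [0.601 0.214 0.15 ] [0.615 0.234 0.178]
 board 398 [ 0.001 -1.     0.604  0.19 ] [0.601 0.094 0.055] [0.617 0.246 0.135]
rnd foot 576 ((0.5909271240234375, -0.176411435008049), (0.15454907715320587, 0.06189300864934921), 69.8819580078125) [ 0.59051216 -0.16863634]
 knob 57 [ 0.5876 -0.127   0.1965] [ 0.582 -0.139  0.18 ] [ 0.596 -0.122  0.207]
 board 112 [ 0.052  0.999  0.586 -0.135] [ 0.583 -0.227  0.058] [ 0.593 -0.115  0.134]
tumb 773 [0.72712724 0.01563978 0.07623545] [ 0.69243913 -0.0379032   0.0301772 ] [0.76290761 0.03640189 0.10267327]
shaker 365 [0.42667054 0.01164757 0.07159168] [0.44992664 0.02512529 0.09189205]
```

View pics/crop.png

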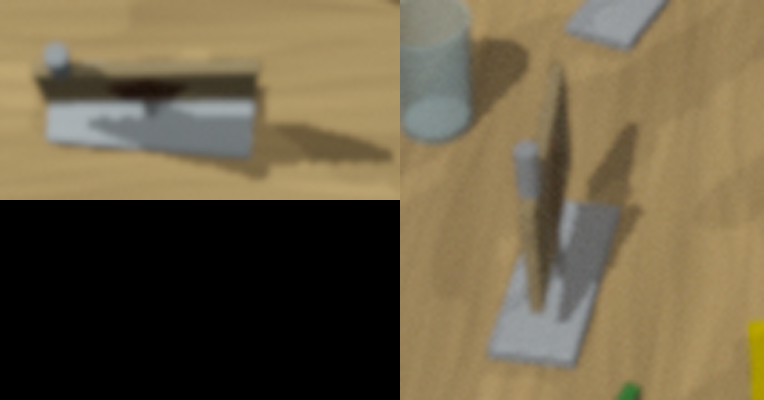

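The crop shows the oblong steel sign: brown cupcake relief facing the arm, knob at its +y end (top px 227,149). Its foot is turned about 5°, with the axis near (0.607, 0.169) and the knob near (0.607, 0.224). The +y end has to go to about (0.602, 0.114). I'll carry it round the near (-x) side, clear of the tumbler and round sign.

Request:
arm_command([
  {"x":40,"y":-39,"z":-15,"rz":-6},
  {"x":80,"y":-78,"z":-15,"rz":-12},
  {"x":120,"y":-118,"z":-15,"rz":-18},
  {"x":160,"y":-157,"z":-15,"rz":-24},
  {"x":200,"y":-196,"z":-15,"rz":-30},
  {"x":240,"y":-235,"z":-15,"rz":-36},
  {"x":280,"y":-274,"z":-15,"rz":-42},
  {"x":320,"y":-314,"z":-15,"rz":-48},
  {"x":360,"y":-353,"z":-15,"rz":-54},
  {"x":400,"y":-392,"z":-15,"rz":-60},
])

```text
invalid input at $.motion[0]: expected keys x, y, z, rx, ry, rz, hand
```

```bash
cat > m.py <<'E'
from h import *
import sys
from scipy.spatial.transform import Rotation as Ro
def tool(target,yaw=None):
    s=get_state();q=s['orientation'];R=Ro.from_quat([q[1],q[2],q[3],q[0]]).as_matrix()
    print('t',s['clock'],'tcp',s['tcp_pos'].round(4),'yaw x',np.degrees(np.arctan2(R[1,0],R[0,0])).round(1),'q',s['joint_pos'].round(2),'gap',round(s['finger_gap'],4),'F',s['wrist_force'].round(1))
    for t in target: print(t,'->',(R.T@(np.array(t)-s['tcp_pos'])*1000).round(1))
if __name__=='__main__': tool(eval(sys.argv[1]))
E
python3 m.py "[(.607,.224,.245)]"
```

```text
t 0.5 tcp [ 0.1522 -0.5545  0.2313] yaw x 15.3 q [-1.44  0.31  0.05  1.3   0.    1.43] gap 0.0856 F [-0.7 -0.1  0.3]
(0.607, 0.224, 0.245) -> [ 644.6 -630.4  -13.7]
```

Request:
arm_command([
  {"x":40,"y":-39,"z":-15,"rx":0,"ry":0,"rz":-6,"hand":-1},
  {"x":80,"y":-78,"z":-15,"rx":0,"ry":0,"rz":-12,"hand":-1},
  {"x":120,"y":-118,"z":-15,"rx":0,"ry":0,"rz":-18,"hand":-1},
  {"x":160,"y":-157,"z":-15,"rx":0,"ry":0,"rz":-24,"hand":-1},
  {"x":200,"y":-196,"z":-15,"rx":0,"ry":0,"rz":-30,"hand":-1},
  {"x":240,"y":-235,"z":-15,"rx":0,"ry":0,"rz":-36,"hand":-1},
  {"x":280,"y":-274,"z":-15,"rx":0,"ry":0,"rz":-42,"hand":-1},
  {"x":320,"y":-314,"z":-15,"rx":0,"ry":0,"rz":-48,"hand":-1},
  {"x":360,"y":-353,"z":-15,"rx":0,"ry":0,"rz":-54,"hand":-1},
  {"x":400,"y":-392,"z":-15,"rx":0,"ry":0,"rz":-60,"hand":-1},
])

```text
clock: 1.75
tcp_pos: [0.435, -0.069, 0.2467]
orientation: [0.001, 0.79, 0.613, 0.0]
wrist_force: [0.8, -0.5, 0.4]
finger_gap: 0.0855
```

```bash
python3 m.py "[(.607,.224,.245)]"
```

```text
t 1.75 tcp [ 0.435  -0.069   0.2467] yaw x 75.5 q [-0.34  0.05 -0.24  1.28 -0.    1.48] gap 0.0855 F [ 0.8 -0.5  0.4]
(0.607, 0.224, 0.245) -> [326.7  93.4   1.7]
```

Request:
arm_command([
  {"x":55,"y":16,"z":0,"rx":0,"ry":0,"rz":-6,"hand":-1},
  {"x":110,"y":31,"z":0,"rx":0,"ry":0,"rz":-12,"hand":-1},
  {"x":165,"y":47,"z":0,"rx":0,"ry":0,"rz":-18,"hand":-1},
  {"x":220,"y":62,"z":0,"rx":0,"ry":0,"rz":-24,"hand":-1},
  {"x":275,"y":78,"z":0,"rx":0,"ry":0,"rz":-30,"hand":-1},
  {"x":325,"y":93,"z":0,"rx":0,"ry":0,"rz":-30,"hand":-1},
  {"x":325,"y":93,"z":0,"rx":0,"ry":0,"rz":-30,"hand":-1},
  {"x":325,"y":93,"z":0,"rx":0,"ry":0,"rz":-30,"hand":-1},
])

```text
clock: 2.75
tcp_pos: [0.606, 0.2201, 0.2458]
orientation: [-0.0, 0.606, 0.795, -0.001]
wrist_force: [0.7, 0.1, -0.0]
finger_gap: 0.0852
```

```bash
python3 m.py "[(.607,.225,.148)]"
python3 - <<'E'
from h import *
p=cap('side');save(p,'side1.png',(130,120,330,300),4)
p=cap('top');save(p,'top1.png',s=1.5)
E
```

```text
t 2.75 tcp [0.606  0.2201 0.2458] yaw x 105.4 q [ 0.22  0.45  0.29  1.41 -0.    1.53] gap 0.0852 F [ 0.7  0.1 -0. ]
(0.607, 0.225, 0.148) -> [ 4.5  2.4 97.8]
```

View pics/side1.png

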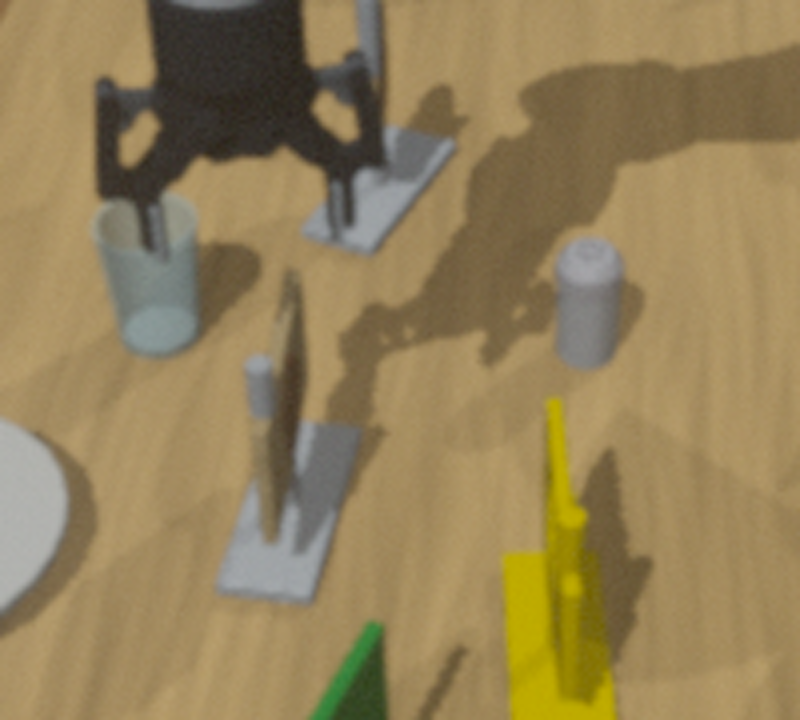

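The open fingers straddle the knob (crop px 258,370) in x and clear everything else. Going down and pinching.

Request:
arm_command([
  {"x":4,"y":2,"z":30,"rx":0,"ry":0,"rz":0,"hand":-1},
  {"x":4,"y":2,"z":60,"rx":0,"ry":0,"rz":0,"hand":-1},
  {"x":4,"y":2,"z":85,"rx":0,"ry":0,"rz":0,"hand":-1},
  {"x":4,"y":2,"z":97,"rx":0,"ry":0,"rz":0,"hand":-1},
  {"x":4,"y":2,"z":97,"rx":0,"ry":0,"rz":0,"hand":-1},
  {"x":4,"y":2,"z":97,"rx":0,"ry":0,"rz":0,"hand":0.3},
  {"x":4,"y":2,"z":97,"rx":0,"ry":0,"rz":0,"hand":1},
  {"x":4,"y":2,"z":97,"rx":0,"ry":0,"rz":0,"hand":1},
  {"x":4,"y":2,"z":97,"rx":0,"ry":0,"rz":0,"hand":1},
  {"x":4,"y":2,"z":97,"rx":0,"ry":0,"rz":0,"hand":1},
], force=25)

```text
clock: 4.1
tcp_pos: [0.6074, 0.2247, 0.1497]
orientation: [0.0, 0.606, 0.795, 0.0]
wrist_force: [-1.0, 0.2, 2.2]
finger_gap: 0.0151
```

```bash
python3 m.py "[]"
python3 - <<'E'
from h import *
p=cap('side');save(p,'side2.png',(130,120,330,300),4)
E
```

```text
t 4.1 tcp [0.6074 0.2247 0.1497] yaw x 105.4 q [ 0.23  0.49  0.1   1.19 -0.    1.53] gap 0.0151 F [-1.   0.2  2.2]
```

View pics/side2.png

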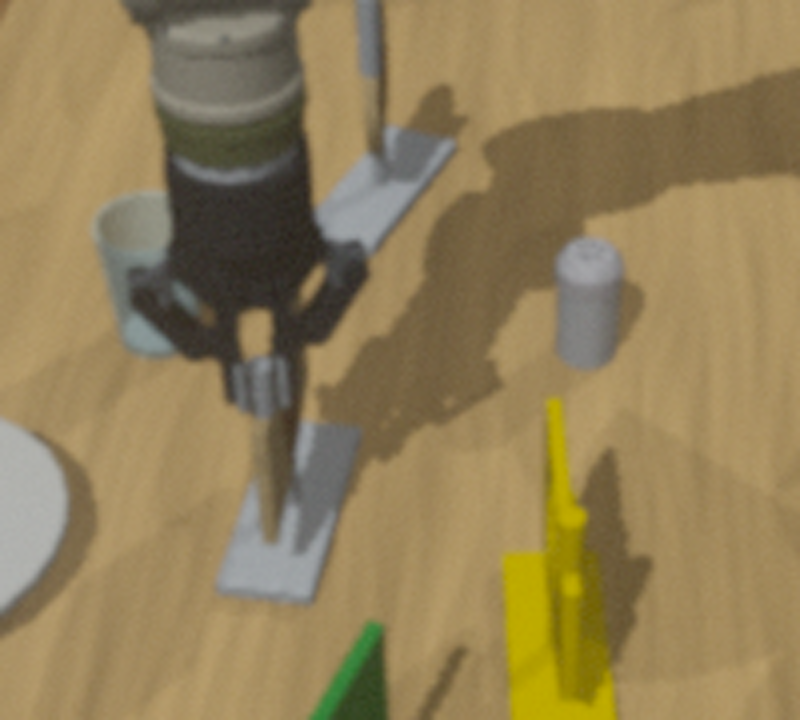

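Knob pinched at (gap 15.1 mm). Computing the arc in tool axes.

```bash
python3 - <<'E'
from h import *
yaw=np.radians(105.4);X=np.array([np.cos(yaw),np.sin(yaw)]);Y=np.array([np.sin(yaw),-np.cos(yaw)])
A=np.array([.608,.1695]);p0=get_state()['tcp_pos'][:2];print(p0)
for a in np.linspace(90,265,19)[1:]:
    p=A+.055*np.array([np.cos(np.radians(a)),np.sin(np.radians(a))]);d=(p-(A+[0,.055]))*1000;print(round(a),(d@X).round(0),(d@Y).round(0),p.round(4))
E
```

```text
[0.6074138  0.22470001]
100 2.0 -9.0 [0.5987 0.2237]
109 2.0 -18.0 [0.5897 0.2214]
119 0.0 -28.0 [0.5812 0.2175]
129 -3.0 -37.0 [0.5735 0.2123]
139 -7.0 -45.0 [0.5667 0.2059]
148 -13.0 -52.0 [0.5612 0.1984]
158 -20.0 -58.0 [0.557  0.1901]
168 -28.0 -63.0 [0.5542 0.1811]
178 -36.0 -67.0 [0.5531 0.1719]
187 -45.0 -69.0 [0.5534 0.1626]
197 -55.0 -70.0 [0.5554 0.1535]
207 -64.0 -69.0 [0.5589 0.1448]
216 -73.0 -66.0 [0.5637 0.1369]
226 -81.0 -62.0 [0.5699 0.1299]
236 -89.0 -56.0 [0.5771 0.124 ]
246 -95.0 -50.0 [0.5852 0.1194]
255 -101.0 -42.0 [0.594  0.1163]
265 -105.0 -34.0 [0.6032 0.1147]
```

Request:
arm_command([
  {"x":2,"y":-9,"z":0,"rx":0,"ry":0,"rz":0,"hand":1},
  {"x":2,"y":-18,"z":0,"rx":0,"ry":0,"rz":0,"hand":1},
  {"x":0,"y":-28,"z":0,"rx":0,"ry":0,"rz":0,"hand":1},
  {"x":-3,"y":-37,"z":0,"rx":0,"ry":0,"rz":0,"hand":1},
  {"x":-7,"y":-45,"z":0,"rx":0,"ry":0,"rz":0,"hand":1},
  {"x":-13,"y":-52,"z":0,"rx":0,"ry":0,"rz":0,"hand":1},
  {"x":-20,"y":-58,"z":0,"rx":0,"ry":0,"rz":0,"hand":1},
  {"x":-28,"y":-63,"z":0,"rx":0,"ry":0,"rz":0,"hand":1},
  {"x":-36,"y":-67,"z":0,"rx":0,"ry":0,"rz":0,"hand":1},
  {"x":-36,"y":-67,"z":0,"rx":0,"ry":0,"rz":0,"hand":1},
])

```text
clock: 5.4
tcp_pos: [0.553, 0.1711, 0.1496]
orientation: [0.001, 0.607, 0.795, 0.0]
wrist_force: [4.8, 1.7, 1.4]
finger_gap: 0.0148
```

```bash
python3 m.py "[]"
python3 - <<'E'
from h import *
p=cap('side');save(p,'side3.png',(130,120,330,300),4)
E
```

```text
t 5.4 tcp [0.553  0.1711 0.1496] yaw x 105.3 q [ 0.16  0.35 -0.1   1.12 -0.    1.47] gap 0.0148 F [4.8 1.7 1.4]
```

View pics/side3.png

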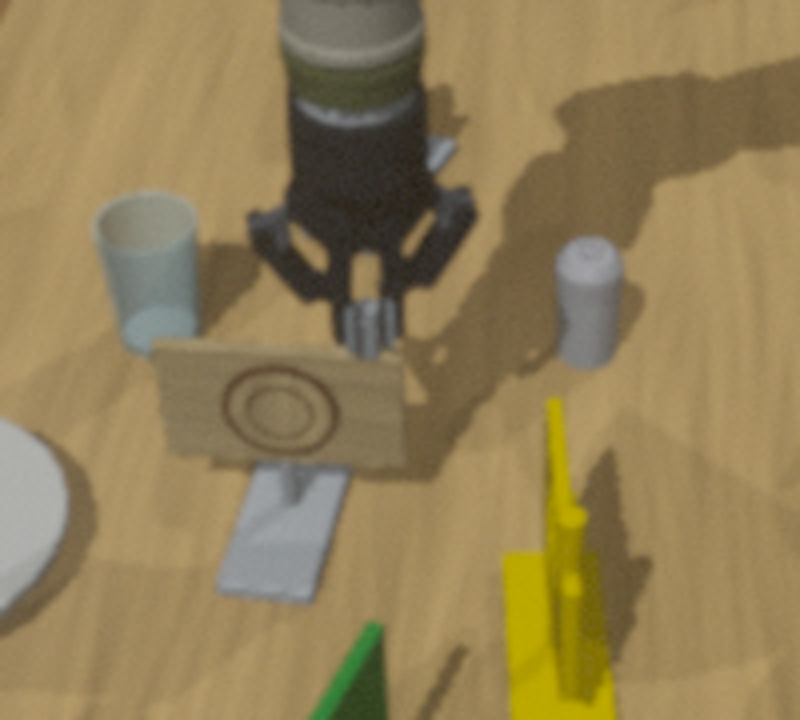

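The sign is a quarter turned, with the plate rings now visible (crop px 280,408), and forces are low. Next, the second half.

Request:
arm_command([
  {"x":-9,"y":-2,"z":0,"rx":0,"ry":0,"rz":0,"hand":1},
  {"x":-19,"y":-3,"z":0,"rx":0,"ry":0,"rz":0,"hand":1},
  {"x":-28,"y":-2,"z":0,"rx":0,"ry":0,"rz":0,"hand":1},
  {"x":-37,"y":1,"z":0,"rx":0,"ry":0,"rz":0,"hand":1},
  {"x":-45,"y":5,"z":0,"rx":0,"ry":0,"rz":0,"hand":1},
  {"x":-53,"y":11,"z":0,"rx":0,"ry":0,"rz":0,"hand":1},
  {"x":-59,"y":17,"z":0,"rx":0,"ry":0,"rz":0,"hand":1},
  {"x":-65,"y":25,"z":0,"rx":0,"ry":0,"rz":0,"hand":1},
  {"x":-69,"y":33,"z":0,"rx":0,"ry":0,"rz":0,"hand":1},
  {"x":-69,"y":33,"z":0,"rx":0,"ry":0,"rz":0,"hand":1},
])

```text
clock: 6.7
tcp_pos: [0.5997, 0.1078, 0.1493]
orientation: [0.001, 0.608, 0.794, -0.006]
wrist_force: [-5.0, -17.3, 7.8]
finger_gap: 0.0152
```

```bash
python3 m.py "[]"
python3 - <<'E'
from h import *
p=cap('side');save(p,'side4.png',(130,120,330,300),4)
E
```

```text
t 6.7 tcp [0.5997 0.1078 0.1493] yaw x 105.1 q [ 0.05  0.42 -0.    1.16 -0.01  1.36] gap 0.0152 F [ -5.  -17.3   7.8]
```

View pics/side4.png

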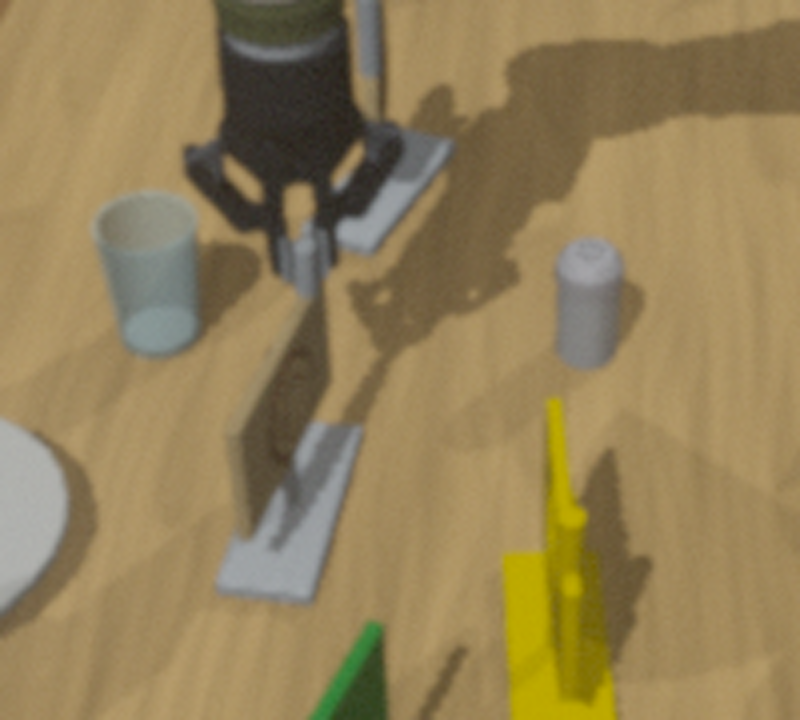

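```bash
cat > meas.py <<'E'
from h import *
for nm in('side','top'):
    p=cap(nm); w=world(p); pickle.dump(p,open(nm+'_l.pkl','wb'))
    hsv=cv2.cvtColor(p['image'],cv2.COLOR_RGB2HSV)
    near=(np.hypot(w[...,0]-.607,w[...,1]-.168)<.11)
    m=near&(w[...,2]>.055)&(w[...,2]<.138)&(hsv[...,1]>60); k=w[m]
    if len(k)>20:
        l=cv2.fitLine(k[:,:2].astype(np.float32),cv2.DIST_HUBER,0,.01,.01).ravel(); print(nm,'board',len(k),l.round(3),'ang from y',np.degrees(np.arctan2(l[0],l[1])).round(1),k[:,1].min().round(3),k[:,1].max().round(3))
    m=near&(w[...,2]>.004)&(w[...,2]<.022)&(hsv[...,1]<50)
    r=cv2.minAreaRect(w[m][:,:2].astype(np.float32)); print(nm,'foot',r)
    m=near&(w[...,2]>.150)&(w[...,2]<.182); k=w[m]; print(nm,'knob',len(k),np.median(k,0).round(4) if len(k) else '')
    m=(np.hypot(w[...,0]-.585,w[...,1]+.13)<.04)&(w[...,2]>.18)&(w[...,2]<.212); k=w[m]; print(nm,'rknob',len(k),np.median(k,0).round(4) if len(k) else '')
    m=(np.hypot(w[...,0]-.73,w[...,1]-.0)<.07)&(w[...,2]>.03)&(w[...,2]<.11); k=w[m]; print(nm,'tumb',len(k),np.median(k,0).round(4) if len(k) else '')
E
python3 meas.py; python3 m.py '[]'
```

```text
side board 718 [0.198 0.98  0.607 0.181] ang from y 11.4 0.094 0.244
side foot ((0.6074701547622681, 0.16767187416553497), (0.1560341715812683, 0.06013074144721031), 83.61475372314453)
side knob 174 [0.5986 0.1183 0.1675]
side rknob 54 [ 0.5878 -0.1281  0.197 ]
side tumb 769 [0.7268 0.0164 0.0763]
top board 149 [0.201 0.98  0.613 0.22 ] ang from y 11.6 0.183 0.241
top foot ((0.6013438105583191, 0.21681703627109528), (0.05387299507856369, 0.03992774710059166), 83.4004135131836)
top knob 0 
top rknob 63 [ 0.5837 -0.1308  0.2042]
top tumb 244 [ 0.7394 -0.0238  0.0816]
t 6.85 tcp [0.5997 0.1078 0.1493] yaw x 105.1 q [ 0.05  0.42 -0.    1.15 -0.01  1.36] gap 0.015 F [ -5.5 -17.4   9. ]
```

The board is 11.5° from world y against the foot's 5–6°, so it's within tolerance but worth a nudge of about +5 mm in x. I'll also ease the side load before opening.

Request:
arm_command([
  {"x":-2,"y":2,"z":0,"rx":0,"ry":0,"rz":0,"hand":1},
  {"x":-5,"y":5,"z":0,"rx":0,"ry":0,"rz":0,"hand":1},
  {"x":-5,"y":5,"z":0,"rx":0,"ry":0,"rz":0,"hand":1},
  {"x":-5,"y":5,"z":0,"rx":0,"ry":0,"rz":0,"hand":1},
])

```text
clock: 7.35
tcp_pos: [0.606, 0.106, 0.1492]
orientation: [0.001, 0.608, 0.794, -0.005]
wrist_force: [-4.0, -12.9, 7.8]
finger_gap: 0.0151
```

```bash
python3 meas.py; python3 m.py '[]'
```

```text
side board 564 [0.087 0.996 0.605 0.179] ang from y 5.0 0.093 0.246
side foot ((0.608864426612854, 0.16902747750282288), (0.1526791751384735, 0.06030292436480522), 85.09872436523438)
side knob 185 [0.6036 0.1166 0.1685]
side rknob 54 [ 0.5878 -0.1285  0.1964]
side tumb 767 [0.7272 0.0161 0.0758]
top board 152 [0.109 0.994 0.606 0.213] ang from y 6.2 0.181 0.242
top foot ((0.5981330871582031, 0.21556183695793152), (0.057382214814424515, 0.03384774178266525), 85.25342559814453)
top knob 0 
top rknob 63 [ 0.5838 -0.1316  0.204 ]
top tumb 206 [ 0.739  -0.0261  0.0816]
t 7.45 tcp [0.606  0.106  0.1493] yaw x 105.2 q [ 0.05  0.43  0.01  1.16 -0.01  1.35] gap 0.015 F [ -4.7 -11.    7.7]
```

The board (5.0–6.2°) now matches the foot (about 5.1°). Releasing.

Request:
arm_command([
  {"x":0,"y":0,"z":0,"rx":0,"ry":0,"rz":0,"hand":0.3},
  {"x":0,"y":0,"z":0,"rx":0,"ry":0,"rz":0,"hand":-0.3},
  {"x":0,"y":0,"z":0,"rx":0,"ry":0,"rz":0,"hand":-0.3},
  {"x":0,"y":0,"z":-5,"rx":0,"ry":0,"rz":0,"hand":-0.3},
  {"x":0,"y":0,"z":-20,"rx":0,"ry":0,"rz":0,"hand":-0.3},
  {"x":0,"y":0,"z":-45,"rx":0,"ry":0,"rz":0,"hand":-0.3},
  {"x":0,"y":0,"z":-75,"rx":0,"ry":0,"rz":0,"hand":-0.3},
  {"x":0,"y":0,"z":-100,"rx":0,"ry":0,"rz":0,"hand":-0.3},
  {"x":0,"y":0,"z":-100,"rx":0,"ry":0,"rz":0,"hand":-0.3},
])

```text
clock: 8.57
tcp_pos: [0.6099, 0.1111, 0.2529]
orientation: [0.002, 0.606, 0.795, 0.002]
wrist_force: [0.7, 0.3, -0.0]
finger_gap: 0.0552
```

```bash
python3 meas.py; python3 m.py '[]'
python3 - <<'E'
from h import *
p=cap('side');save(p,'side5.png',(130,100,330,300),3)
E
```

```text
side board 559 [0.089 0.996 0.605 0.173] ang from y 5.1 0.093 0.246
side foot ((0.608739972114563, 0.1688348948955536), (0.15288516879081726, 0.06007765606045723), 84.99370574951172)
side knob 73 [0.6039 0.1179 0.1669]
side rknob 0 
side tumb 767 [0.7267 0.016  0.0763]
top board 131 [0.094 0.996 0.607 0.219] ang from y 5.4 0.193 0.242
top foot ((0.5986478328704834, 0.22132983803749084), (0.04605887085199356, 0.03311333432793617), 84.92124938964844)
top knob 0 
top rknob 61 [ 0.5836 -0.1312  0.2046]
top tumb 17 [ 0.7323 -0.0334  0.1   ]
t 8.675 tcp [0.6085 0.1109 0.2496] yaw x 105.3 q [ 0.05  0.4   0.21  1.38 -0.    1.35] gap 0.0557 F [ 0.1  0.1 -0. ]
```

View pics/side5.png

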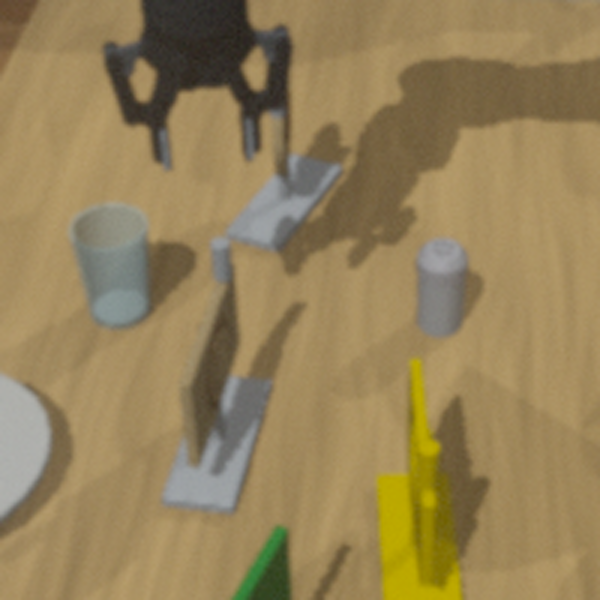

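The sign stands free along its foot with the knob at the far end (crop px 221,258). The fingers are clear above it, and the tumbler (px 112,265) is standing. Handing in.

```bash
python3 -c "
from h import *
print(hand_in())"
```

```text
the job is handed in; nothing more can be done
None
```

I pinched the oblong sign's knob, carried it half a turn round the arm side and let it go. I then lifted the gripper clear and handed in at about 8.7 s.

**Oblong sign:** in the last pictures the board lies at 5.1–5.4° and its foot at about 5.0°, so it is square along the foot. The knob is on the stand's -y side. The cupcake faced the arm at the start, and the rings showed on the other side halfway round. I did not look at the cupcake itself from the room side.

**Left alone:** the tumbler's side-view reading stayed within about 1 mm and it is standing. The round sign's knob reads within about 1 mm of where it started in the top view. The gripper hid it from the side view at the end.

**What disagreed:**
- My first stop left the board about 6° off its foot, with 17 N on the wrist. A 5 mm correction fixed that before release.
- The side camera's final knob reading is only 51 mm from the axis instead of 55 mm. It takes in just the side of the knob facing the camera. Both values are beyond the 45 mm limit.
- In the top view, the gripper hid the oblong knob and most of the tumbler at the end, so those checks rest on the side view.
- One move call was refused before anything moved because its rows lacked some keys.

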